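Load a deep-well plate past the gravity catch of an imaging bed

ROBOT

A 6-joint arm with a two-finger parallel gripper is mounted at the origin on the work surface. World frame = base frame: x ahead of the robot, y to its left, z up, the work surface at z = 0. Lengths are in m, angles in rad, forces in N, time in s.
With the tool pointing down it reaches from about 0.3 to 0.825 m from the base axis. Payload 5.4 kg.
Tool frame: the origin (TCP) lies on the centre line of the jaws, within the pads' length; the fingertips stand 8 mm ahead of it and the grasp point (between the pads) lies 11 mm behind it; z points along the fingers, y is the line along which they close (so a half turn about z gives the same grasp; the last joint's range is limited). The gripper opens to 92 mm and grips with 3 to 60 N. Pads are 20 mm wide; open, the fingers measure 128 mm over their backs; the gripper's body (75 mm by 189 mm) begins 69 mm behind the grasp point.
Start: joints at [1.05, 0.158, 1.597, -0, 1.386, -0.21], TCP at [0.176, 0.547, 0.223] pointing down, gripper open.
Joint ranges: [-2.91, 2.91], [-0.94, 2.29], [0.18, 2.7], [-1.29, 4.43], [0.17, 2.64], [-3, 3]. Speed limits (rad/s): [2.57, 2.57, 3.14, 3.14, 3.14, 3.14].

INTERFACE

Orientations are given as a unit quaternion [x, y, z, w].
In Python, from cell import env, snapshot, camera_model gives the robot as it stands.
- The arm moves only by the shell command python3 -m crank 'ROWS' [OPENING] [FORCE]. ROWS is a JSON object of lists of equal length, an entry for each row: "offset": the shift along the tool's x, y, z in m, a list of three; "twist": the turn, a rotation vector about the tool's x, y, z in rad, a list of three. A call has 1 to 8 rows; each row is the pose to reach, as a shift and turn from the pose commanded when the call began, along the tool's axes at that moment; what a row does not reach only later rows make up. A row lasts 1/10 s, in which the tool goes at most 50 mm and 8.59 degrees, less where a joint would pass 70% of its speed; a pose out of reach is approached as far as the arm can. A call with a gripper value outside its range is refused whole. OPENING is the opening, from 0 (shut) to 1 (fully open), set as the call begins (- or left out, the last holds). The fingers move at their own pace and stop on an object; FORCE is the grip in N (left out, the last holds). Time passes only in rows, so rows that repeat a pose let the fingers close. It gives the time, the measured TCP pose, the force, the opening and the grip force at its end, in the units of the state.
- env.state(): the state, without advancing time (a new reading comes with each control period).
- snapshot(name): name is "scene" or "top"; returns (picture, depth): 420x560x3 uint8, blue, green, red; 420x560 float32, m along the optical axis (not along the pixel's ray), 0 where there is no reading.
- camera_model(name): a dict with "mtx" (3x3 intrinsics, pixels), "extrinsics" (4x4, takes a point from camera to world coordinates). Camera axes: x right, y down, z forward; pixel columns grow to the right and rows downward; lengths in m; the calibration is good to about 2 mm. A picture is of the moment at which its call begins. camera_model takes no time and is no camera call.
- env.job_done(): hands the job in; it is judged then, once.
The state is a dict: "clock": time; "joints": joint angles; "dq": joint speeds; "joint_torque": joint torques, N m; "eef_pos": TCP position; "ee_rot": TCP orientation; "ft_force": force on the tool from outside, world axes, zero at the start; "torque": the same for the moment, N m; "width": opening from 0.0 (shut) to 1.0 (fully open); "grasp_force": force on a finger pad.
Only numpy, scipy, OpenCV 4.12 (cv2) and the standard library are available. Lean on these libraries where they do the work, as an engineer would, in place of code of your own. Each camera call takes 0.05 s, during which the arm holds its last target. There are 200 camera calls.

TASK

Slide the white deep-well plate along the black imaging bed, into the channel and under the hinged steel catch, so that the plate's own edge lifts the catch and the catch drops behind it; then draw the plate back until it rests against the dropped catch. Keep the plate level, never touch the catch with the robot, and leave the two bottles and the tube rack where they stand.

Things in the scene. Friction and masses are not known exactly. Their poses are not given: they have to be found in the camera images.
- station: Imaging bed, fixed: black slab 210 (x) x 580 (y) x 12 mm, top at z = 12 mm. Origin: on the bench under the channel's centre line, in line (y = 0) with the holding face of the dropped catch. y is the loading direction along the channel, x across it (catch on the +x side), z up. The slab spans y = -350 to 230 mm; carrying handles 40 mm high cross it at y = -338 and 218 mm.
- channel_mouth (a point): Point on the bed's top, on the centre line, where the parallel channel begins (station y = -70 mm). Two aluminium side rails 18 mm high leave a channel 134 mm wide (station x = -67 to 67 mm) from here to y = 165 mm. Before it the rails flare out to about 180 mm wide at y = -145 mm. A plate pushed askew can jam here: back off and push again nearer its middle. Axes as the station's.
- end_stop (a point): Point on the bed's top, on the centre line, at the near face of the end stop, a bar 18 mm high across the channel at station y = 175 to 185 mm. Axes as the station's. The plate need not reach it.
- catch_hinge (a point): Point on the catch's hinge pin, above the middle of the arm's width: station x = 52, y = -83 mm, 54 mm above the bed's top. The pin runs along x from x = 39 to 99 mm; its bracket stands outside the rail at x = 94 to 104 mm, 62 mm high. Axes as the station's.
- catch (a joint): Angle of the steel gravity catch, rad: 0 hanging on its stop, positive with its tip lifted (to 1.0); about 0.3 when it lies on the plate. The arm, 85 mm from pin to roller, slopes down along +y, fills only x = 42 to 62 mm of the channel and stays under 63 mm above the bed. It weighs 90 g, falls freely, is not pushed below 0: once dropped it stops the plate from moving back (-y).
- catch_tip (a point): Centre of the roller (10 mm diameter, 20 mm long along x) at the catch's free end. Dropped: station x = 52, y = -5 mm, 20 mm above the bed, holding face at y = 0. Lifted by the plate it reaches y = 7 mm, so it drops only once the plate's rear face is past about y = 7 mm.
- plate_center (a point): Centre (half-way up) of the loose white 24-well plate, 128 (x) x 86 (y) x 41 mm high, about 0.25 kg, 4 x 6 square wells drawn on a flat top. It starts on the bed before the channel's mouth, its axes within 0.2 rad of the station's. Resting against the dropped catch, its centre is at station y = 43 mm.
- media_bottle: Bystander: loose glass bottle with an orange cap, diameter 68 mm, 130 mm high; origin at the centre of its underside.
- jar: Bystander: loose small glass jar with an orange cap, diameter 60 mm, 75 mm high; origin at the centre of its underside.
- tube_rack: Bystander: loose blue tube rack 80 x 120 x 50 mm; origin at the centre of its underside.
There are look-alikes about, which are no part of the job. Of the things like the part that bears plate_center, leave any that is red or turquoise; of the rest the larger one is meant.

How it is judged:
On the way, in this order (a step that is already met when the one before it is completed fails the run):
1. the plate, lying on the bed under the catch, holds the catch lifted (value of joint catch above 0.2 rad and y of plate_center in the frame of station above -0.06 m and z of plate_center in the frame of station below 0.037 m), for 0.1 s.
2. the plate has gone right past and the catch has dropped behind it (value of joint catch below 0.06 rad and y of plate_center in the frame of station above 0.0475 m and z of plate_center in the frame of station below 0.037 m), for 0.1 s.
At the end, for the whole second after the job is handed in: The catch hangs down (within 0.06 rad) behind the plate; the plate lies flat on the bed between the rails, square to the channel within 0.1 rad, its rear face within 3.5 mm of the catch's holding face (value of joint catch below 0.06 rad and y of plate_center in the frame of station between 0.04 and 0.0465 m and x of plate_center in the frame of station between -0.006 and 0.006 m and z of plate_center in the frame of station between 0.03 and 0.035 m and angle between plate_center's own z axis and vertical below 0.05 rad and angle between the y axis of plate_center and the y axis of station, either way round below 0.1 rad and velocity of joint catch below 0.1 rad/s); the robot touches nothing.
It fails at once if the robot touches the catch (contact force between any of the fingers, the arm and catch above 0.3 N).
It fails at once if the plate is tipped by more than about 17 degrees (angle between plate_center's own z axis and vertical above 0.3 rad).
It fails at once if a bottle or the tube rack is moved by more than 25 mm (distance of any of media_bottle, jar, tube_rack from where it was at the start of the episode above 0.025 m).
It also fails if it takes over 58 s, if anything falls off the work surface, if the arm or the gripper's body presses on something with over 40 N, if the wrist force passes 120 N, or if a joint passes its speed limit or range.

## Working session

There is one attempt and no reset: what is moved stays moved. The work goes in short steps, Python scripts to look and compute and a shell command to move; the robot and the scene stay as the last step left them, time stands still between calls to the robot, and variables do not carry over. Pictures are saved under pics/ and viewed, at most 10 in all, crops included, and the job is handed in when it is done.

```bash
mkdir -p pics; ls; python3 - <<'E'
from cell import env,snapshot,camera_model
import cv2,numpy as np
for n in("scene","top"):
    p,d=snapshot(n); cv2.imwrite(f"pics/{n}0.png",p); np.save(f"pics/{n}0.npy",d)
    m=camera_model(n); print(n,np.round(m["mtx"],1).tolist(),np.round(m["extrinsics"],3).tolist())
s=env.state(); print(s)
E
```

```text
pics
scene [[421.7, 0.0, 286.5], [0.0, 421.7, 215.3], [0.0, 0.0, 1.0]] [[-0.774, 0.379, -0.507, 1.135], [0.633, 0.44, -0.638, 0.709], [-0.018, -0.815, -0.58, 0.701], [0.0, 0.0, 0.0, 1.0]]
top [[418.3, 0.0, 279.3], [0.0, 418.3, 214.0], [0.0, 0.0, 1.0]] [[0.083, -0.975, 0.206, 0.353], [-0.997, -0.082, 0.013, 0.045], [0.004, -0.207, -0.978, 1.136], [0.0, 0.0, 0.0, 1.0]]
{'clock': 0.1, 'joints': array([ 1.04989481e+00,  1.58986895e-01,  1.59808488e+00, -3.70182106e-06,
        1.38620643e+00, -2.10091206e-01]), 'dq': array([ 0.00119395, -0.00116722, -0.00272976, -0.00037579,  0.00037475,
        0.00233723]), 'joint_torque': array([ 2.97473252e-04, -3.86501062e+01, -3.22960353e+01,  7.04570278e-02,
        3.39525053e-02, -5.16159105e-05]), 'eef_pos': array([0.17559052, 0.54695918, 0.22172761]), 'ee_rot': array([ 1.54779995e-01,  9.87948603e-01, -7.87757964e-04, -2.99520048e-04]), 'ft_force': array([ 0.35985332, -0.05039541,  0.00167874]), 'torque': array([-0.00794359, -0.01814565, -0.03140039]), 'grasp_force': 0.0, 'width': 0.9994706303570647}
```

View pics/scene0.png

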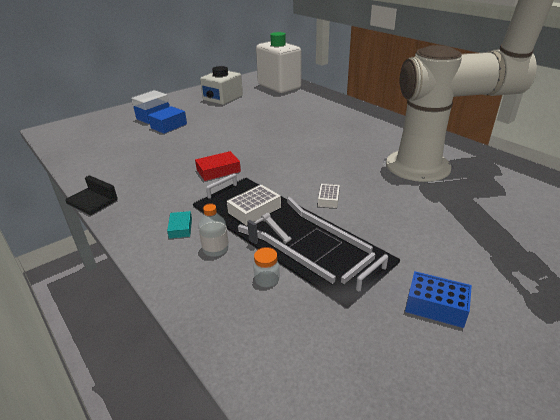

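View pics/top0.png

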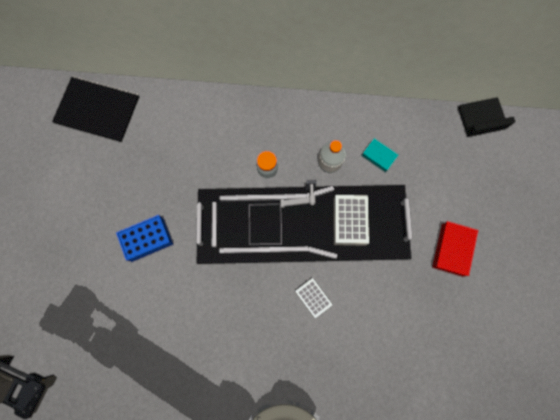

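Top view: the candidates are a large white plate on the bed at (352,219), a small white one at (314,297), a red one at (456,248) and a turquoise one at (380,154). I choose the white one at (352,219), since red and turquoise are excluded and it is the larger white. The catch is at (310,195).

```bash
cat > h.py <<'E'
import cv2,numpy as np
from cell import env,snapshot,camera_model
def ray(n,uv,z):
    m=camera_model(n);K=m["mtx"];T=np.array(m["extrinsics"])
    uv=np.atleast_2d(np.array(uv,float))
    d=(T[:3,:3]@np.linalg.inv(K)@np.c_[uv,np.ones(len(uv))].T).T
    o=T[:3,3]; return (o+d*((z-o[2])/d[:,2])[:,None])[:,:2]
def big(mask,near):
    cs,_=cv2.findContours(mask.astype(np.uint8),cv2.RETR_EXTERNAL,cv2.CHAIN_APPROX_NONE)
    cs=[c for c in cs if cv2.contourArea(c)>60 and cv2.pointPolygonTest(cv2.convexHull(c),near,True)>-3]
    return max(cs,key=cv2.contourArea)[:,0]
def rect(P):
    c,s,a=cv2.minAreaRect((P*1000).astype(np.float32)); return np.array(c),s,a
E
python3 - <<'E'
from h import *
p=cv2.imread("pics/top0.png")
g=p.max(2).astype(int); sat=g-p.min(2)
W=(g>150)&(sat<40)
c=big(W,(352,219)); print("plate",rect(ray("top",c,.053)))
c2=big(W,(314,297)); print("small",rect(ray("top",c2,.0)))
B=cv2.morphologyEx((g<45).astype(np.uint8),cv2.MORPH_CLOSE,np.ones((25,25)))
B[300:]=0
c3=big(B,(300,225)); print("slab",rect(ray("top",c3,.012)), c3.min(0),c3.max(0))
O=(p[...,2]>180)&(p[...,0]<90)
for n,z in(((336,146),.13),((266,160),.075)):print("cap",ray("top",big(O,n),z).mean(0))
x=cv2.resize(p[165:310,185:425],None,fx=3.3,fy=3.3,interpolation=2); cv2.imwrite("pics/crop0.png",x)
E
```

```text
plate (array([ 585.1060791 , -131.19503784]), (129.06900024414062, 86.74849700927734), 3.194077253341675)
small (array([372.89294434, -49.83443069]), (90.89777374267578, 62.66008758544922), 40.97856521606445)
slab (array([572.94317627,  -4.65725708]), (209.74456787109375, 572.3551635742188), 6.0489068031311035) [197 185] [409 262]
cap [ 0.75552151 -0.06962366]
cap [0.72104778 0.10607928]
```

View pics/crop0.png

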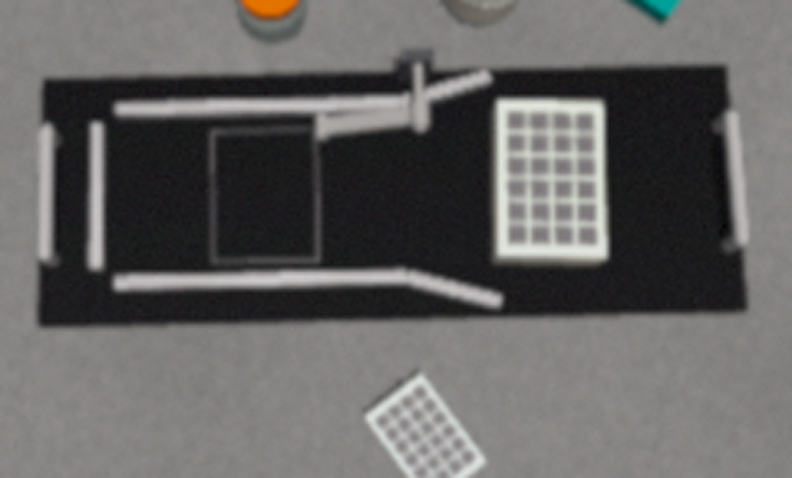

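The crop confirms the choice: a 4x6-well white plate lying before the flared mouth, with the catch on the upper rail. Next I refine the station frame from the rails and end stop.

```bash
python3 - <<'E'
from h import *
p=cv2.imread("pics/top0.png")
g=p.max(2).astype(int); sat=g-p.min(2)
W=((g>110)&(sat<40)).astype(np.uint8)
def pts(u0,u1,v0,v1):
    q=np.argwhere(W[v0:v1,u0:u1])[:,::-1]+[u0,v0]; return ray("top",q,.030)*1000
for n,b in dict(lo=(225,303,243,256),up=(222,275,192,203),stop=(209,219,205,245)).items():
    P=pts(*b); l=cv2.fitLine(P.astype(np.float32),cv2.DIST_L2,0,.01,.01).ravel(); print(n,len(P),P.mean(0).round(1),np.degrees(np.arctan2(l[1],l[0])).round(2),l[2:])
th=np.radians(6.05);R=np.array([[np.cos(th),-np.sin(th)],[np.sin(th),np.cos(th)]])
O=np.array([572.94,-4.66])-R@[0,-60]; print("O",O)
for n,b in dict(lo=(225,303,243,256),up=(222,275,192,203),stop=(209,219,205,245)).items():
    q=(pts(*b)-O)@R; print(n,q.mean(0),q.min(0),q.max(0))
print("plate st",(np.array([585.1,-131.2])-O)@R)
E
```

```text
lo 352 [487.5  95.2] -83.97 [487.53757  95.1802 ]
up 234 [626.4 149.2] -83.81 [626.36145 149.17935]
stop 160 [543.  233.6] 6.65 [542.95135 233.59927]
O [566.61622155  55.0058179 ]
lo [-74.40398766  48.2852216 ] [-80.45599441 -55.49421078] [-68.28957724 148.95259733]
up [69.33800816 87.35208846] [63.12246458 16.07818097] [ 75.57425719 157.75494786]
stop [ -4.70995724 180.0929385 ] [-57.71738737 175.57148579] [ 48.97465386 184.69993811]
plate st [  -1.24457631 -187.11682906]
```

```bash
cat >> h.py <<'E'
from scipy.spatial.transform import Rotation as Ro
TH=np.radians(6.1); O=np.array([.5646,.0548])
Rs=np.array([[np.cos(TH),-np.sin(TH)],[np.sin(TH),np.cos(TH)]])
def go(xy,z,yaw):
    "offset/twist to get TCP to world xy,z, pointing down, tool y at yaw+90deg (deg)"
    s=env.state();R=Ro.from_quat(s["ee_rot"])
    a=np.radians(yaw);t=Ro.from_matrix(np.array([[-np.cos(a),-np.sin(a),0],[-np.sin(a),np.cos(a),0],[0,0,-1]]))
    print("offset",R.inv().apply(np.r_[xy,z]-s["eef_pos"]).round(4),"twist",(R.inv()*t).as_rotvec().round(4),
      "| st xy",((s["eef_pos"][:2]-O)@Rs).round(4),"z",s["eef_pos"][2].round(4),"F",s["ft_force"].round(2),"w",round(s["width"],3),"g",round(s["grasp_force"],2),"t",s["clock"])
def st(x,y): return O+Rs@[x,y]
E
python3 -m crank '{"offset":[[-0.3,-0.26,0],[-0.3,-0.26,0],[-0.3,-0.26,0],[-0.3,-0.26,0],[-0.3,-0.26,0],[-0.3,-0.26,0],[-0.3,-0.26,0],[-0.3,-0.26,0]],"twist":[[0,0,-0.366],[0,0,-0.366],[0,0,-0.366],[0,0,-0.366],[0,0,-0.366],[0,0,-0.366],[0,0,-0.366],[0,0,-0.366]]}' 1
python3 -c "
from h import *
go([.5851,-.1312],.19,3.2)"
```

```text
clock: 0.9
eef_pos: [0.3805, 0.2093, 0.2224]
ee_rot: [-0.028, 1.0, 0.0, 0.0]
ft_force: [1.2, 1.0, 1.2]
width: 0.999
grasp_force: 0.0
offset [-0.1854 -0.3513  0.0324] twist [ 0.0001  0.     -0.0005] | st xy [-0.1666  0.1732] z 0.2224 F [1.18 0.97 1.17] w 0.999 g 0.0 t 0.9
```

```bash
python3 -m crank '{"offset":[[-0.185,-0.35,0],[-0.185,-0.35,0],[-0.185,-0.35,0],[-0.185,-0.35,0],[-0.185,-0.35,0],[-0.185,-0.35,0],[-0.185,-0.35,0],[-0.185,-0.35,0]],"twist":[[0,0,0],[0,0,0],[0,0,0],[0,0,0],[0,0,0],[0,0,0],[0,0,0],[0,0,0]]}'
python3 -m crank '{"offset":[[0,0,0.04],[0,0,0.08],[0,0,0.08],[0,0,0.08]],"twist":[[0,0,0],[0,0,0],[0,0,0],[0,0,0]]}'
python3 - <<'E'
from h import *
go([.5851,-.1312],.03,3.2)
for n in("scene","top"):
    p,d=snapshot(n); cv2.imwrite(f"pics/{n}1.png",p)
a=cv2.resize(cv2.imread("pics/scene1.png")[120:300,170:410],None,fx=3,fy=3);cv2.imwrite("pics/c1.png",a)
E
```

```text
clock: 1.7
eef_pos: [0.5847, -0.1302, 0.222]
ee_rot: [-0.027, 1.0, 0.0, -0.0]
ft_force: [0.3, 0.4, 0.4]
width: 1.002
grasp_force: 0.0
clock: 2.1
eef_pos: [0.5836, -0.1278, 0.1424]
ee_rot: [-0.028, 1.0, 0.0, -0.001]
ft_force: [0.4, 0.1, 0.5]
width: 0.999
grasp_force: 0.0
offset [-0.0015 -0.0036  0.1124] twist [ 0.0009 -0.0017 -0.0005] | st xy [-0.0005 -0.1835] z 0.1424 F [0.39 0.05 0.55] w 0.999 g 0.0 t 2.1
```

View pics/c1.png

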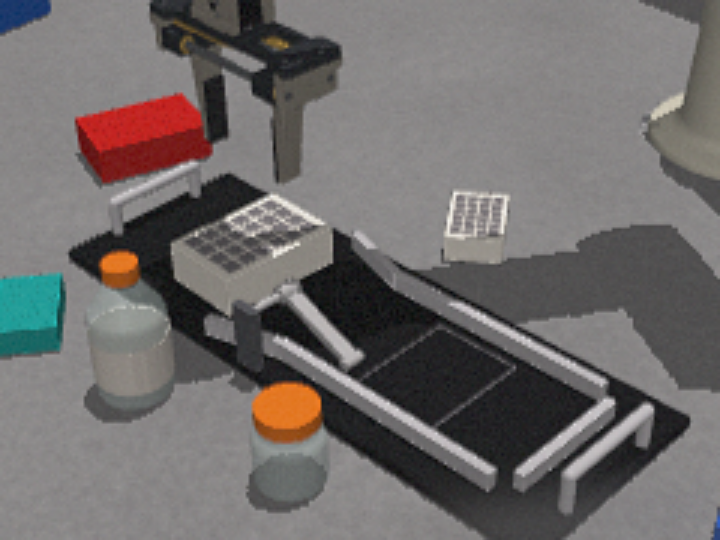

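Crop: the open gripper hangs above the plate, fingers fore and aft along the bed, and the small plate is well clear at about (475,225). I'll cross-check the plate's centre in the scene camera, since the clearance is only 3 mm per side.

```bash
python3 - <<'E'
from h import *
p=cv2.imread("pics/scene0.png").astype(int); g=p.max(2); sat=g-p.min(2)
for t in(165,180,195,205):
    W=(g>t)&(sat<45)
    try:
        c=big(W,(254,202)); print(t,rect(ray("scene",c,.053)),cv2.boundingRect(c))
    except Exception as e: print(t,e)
# well-grid centre (dark wells) in both views
for n,f,b in(("scene","scene0",(225,285,183,222)),("top","top0",(334,370,195,245))):
    p=cv2.imread(f"pics/{f}.png"); g=p.max(2); u0,u1,v0,v1=b
    c=big((g>140).astype(np.uint8),(254,200) if n=="scene" else (352,219))
    m=np.zeros(g.shape,np.uint8); cv2.fillPoly(m,[c],1); m=cv2.erode(m,np.ones((3,3)))
    e=cv2.morphologyEx(((g<(175))&(m>0)).astype(np.uint8),cv2.MORPH_CLOSE,np.ones((5,5)))
    e[:v0]=0;e[v1:]=0;e[:,:u0]=0;e[:,u1:]=0
    if n=="scene": print(np.unique(g[v0:v1,u0:u1],return_counts=True)[0][[0,-1]])
    print(n,rect(ray(n,big(e,(254,200) if n=="scene" else (352,219)),.053)))
E
```

```text
165 (array([ 585.29650879, -128.66404724]), (128.04359436035156, 86.29169464111328), 3.5707643032073975) (227, 185, 53, 29)
180 (array([ 585.34484863, -127.8877182 ]), (126.2581558227539, 84.37637329101562), 3.7946672439575195) (227, 185, 53, 29)
195 (array([ 585.58081055, -127.87923431]), (125.73926544189453, 84.0001220703125), 3.7610344886779785) (227, 185, 53, 29)
205 (array([ 585.43292236, -128.14941406]), (125.6565933227539, 83.76856994628906), 3.468977212905884) (227, 185, 53, 29)
[  8 241]
scene (array([ 584.84136963, -129.12669373]), (107.236328125, 73.15730285644531), 3.245757818222046)
top (array([ 585.92205811, -131.66589355]), (105.50878143310547, 68.90731048583984), 4.361633777618408)
```

```bash
python3 -m crank '{"offset":[[-0.0015,-0.002,0.03],[-0.0015,-0.002,0.065],[-0.0015,-0.002,0.075],[-0.0015,-0.002,0.08],[-0.0015,-0.002,0.084],[-0.0015,-0.002,0.087]],"twist":[[0,0,-0.003],[0,0,-0.003],[0,0,-0.003],[0,0,-0.003],[0,0,-0.003],[0,0,-0.003]]}'
python3 -c "
from h import *
go([.5853,-.1298],.03,3.4)
p,d=snapshot('top');cv2.imwrite('pics/t2.png',p)
p,d=snapshot('scene');cv2.imwrite('pics/s2.png',p)
cv2.imwrite('pics/c2.png',cv2.resize(p[150:240,200:330],None,fx=6,fy=6))"
```

```text
clock: 2.8
eef_pos: [0.5872, -0.1305, 0.0574]
ee_rot: [-0.029, 1.0, -0.001, 0.002]
ft_force: [-0.6, -0.3, 0.5]
width: 0.999
grasp_force: 0.0
offset [0.0019 0.0009 0.0274] twist [-0.0016  0.003  -0.0009] | st xy [ 0.0027 -0.1867] z 0.0574 F [-0.59 -0.28  0.51] w 0.999 g 0.0 t 2.8
```

View pics/c2.png

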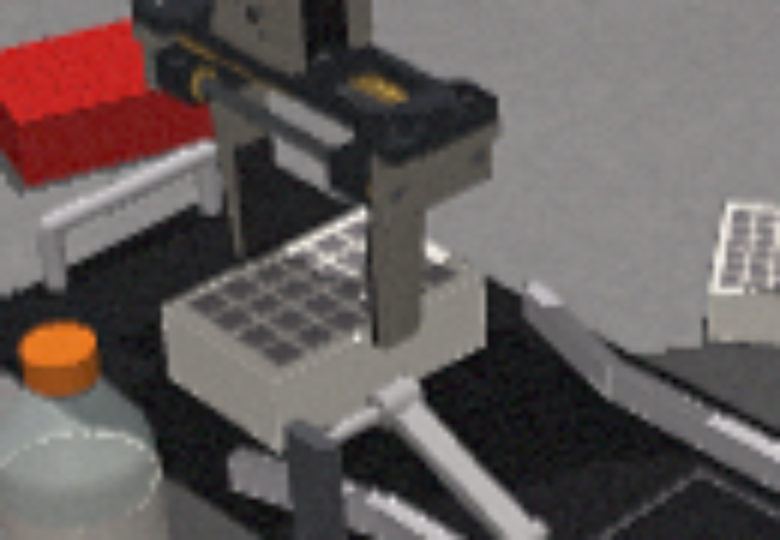

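The front fingertip shows below the plate's top edge (395,335) and the rear finger is behind it, with no contact force, so I'm straddling it. Continue down and close gently.

```bash
python3 -m crank '{"offset":[[0.001,0,0.004],[0.001,0,0.008],[0.001,0,0.014],[0.001,0,0.02],[0.001,0,0.025],[0.001,0,0.03]],"twist":[[0,0,0],[0,0,0],[0,0,0],[0,0,0],[0,0,0],[0,0,0]]}'
python3 -m crank '{"offset":[[0,0,0],[0,0,0],[0,0,0],[0,0,0],[0,0,0]],"twist":[[0,0,0],[0,0,0],[0,0,0],[0,0,0],[0,0,0]]}' 0.85 12
python3 -c "
from h import *
go(st(0,-.1),.028,6.1)"
```

```text
clock: 3.5
eef_pos: [0.5846, -0.13, 0.0249]
ee_rot: [-0.029, 1.0, 0.0, -0.0]
ft_force: [-0.4, -0.3, -0.6]
width: 1.002
grasp_force: 0.0
clock: 4.0
eef_pos: [0.5847, -0.13, 0.0256]
ee_rot: [-0.029, 1.0, 0.0, -0.0]
ft_force: [1.4, 0.1, -3.4]
width: 0.937
grasp_force: 12.0
offset [ 0.0045  0.0858 -0.0024] twist [ 0.     -0.     -0.0482] | st xy [ 0.0004 -0.1859] z 0.0256 F [ 1.4   0.06 -3.38] w 0.937 g 11.99 t 4.0
```

```bash
python3 -m crank '{"offset":[[0.001,0.005,0],[0.002,0.018,0],[0.003,0.032,0],[0.004,0.046,0],[0.0045,0.06,0],[0.0045,0.072,0],[0.0045,0.08,0],[0.0045,0.086,0]],"twist":[[0,0,-0.012],[0,0,-0.024],[0,0,-0.036],[0,0,-0.048],[0,0,-0.048],[0,0,-0.048],[0,0,-0.048],[0,0,-0.048]]}'
python3 - <<'E'
from h import *
go(st(0,-.02),.026,6.1)
p,d=snapshot('top');cv2.imwrite('pics/t3.png',p)
cv2.imwrite('pics/c3.png',cv2.resize(p[165:310,185:425],None,fx=3.3,fy=3.3,interpolation=2))
E
```

```text
clock: 4.8
eef_pos: [0.5752, -0.0437, 0.0255]
ee_rot: [-0.053, 0.999, -0.0, -0.0]
ft_force: [0.2, -1.7, -4.0]
width: 0.934
grasp_force: 12.0
offset [-0.      0.0791 -0.0005] twist [-0.0004 -0.0002  0.0004] | st xy [ 0.     -0.0991] z 0.0255 F [ 0.18 -1.68 -3.99] w 0.934 g 11.98 t 4.8
```

View pics/c3.png

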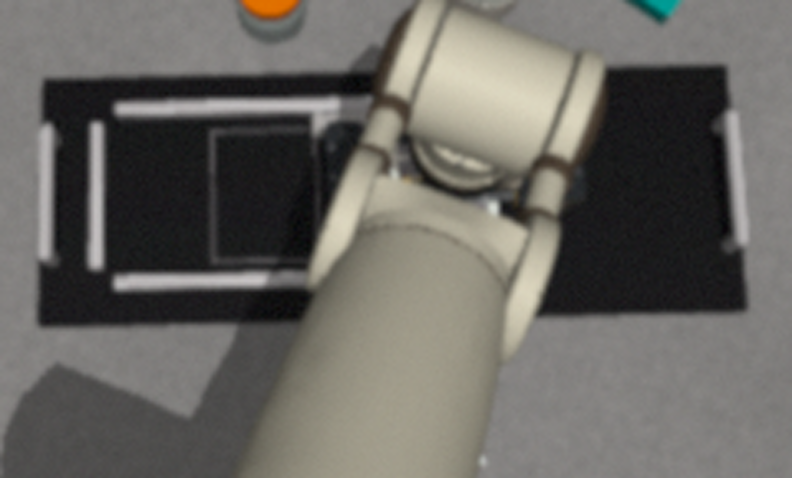

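The arm hides the plate from the top camera here; (210–320, 130–260) shows the channel ahead is clear. Lateral force is small, so carry on watching force.

```bash
python3 -m crank '{"offset":[[0,0.006,0],[0,0.013,0],[0,0.02,0],[0,0.027,0],[0,0.034,0],[0,0.04,0]],"twist":[[0,0,0],[0,0,0],[0,0,0],[0,0,0],[0,0,0],[0,0,0]]}'
python3 - <<'E'
from h import *
go(st(0,-.02),.026,6.1)
p,d=snapshot('scene');cv2.imwrite('pics/s4.png',p)
cv2.imwrite('pics/c4.png',cv2.resize(p[170:290,220:380],None,fx=5,fy=5,interpolation=2))
E
```

```text
clock: 5.45
eef_pos: [0.5709, -0.004, 0.0256]
ee_rot: [-0.053, 0.999, 0.0, -0.0]
ft_force: [0.2, -1.3, -2.7]
width: 0.935
grasp_force: 12.0
offset [ 0.      0.0391 -0.0004] twist [ 0.0001 -0.0001 -0.0001] | st xy [ 0.     -0.0591] z 0.0256 F [ 0.2  -1.29 -2.74] w 0.935 g 11.99 t 5.45
```

View pics/c4.png

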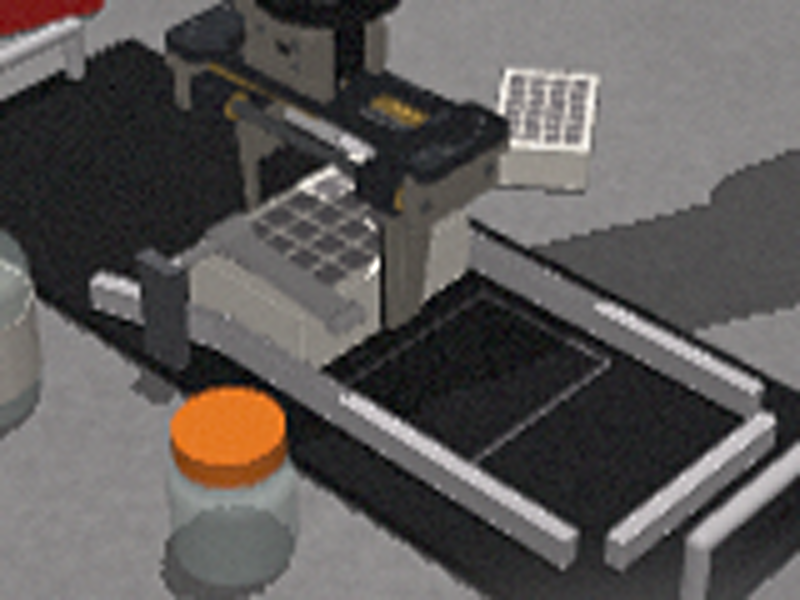

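The catch lies lifted on the plate's top (roller at (345,318)), and the plate sits in the channel with clear space between finger and catch. Push on past.

```bash
python3 -m crank '{"offset":[[0,0.006,0],[0,0.014,0],[0,0.022,0],[0,0.03,0],[0,0.038,0],[0,0.046,0],[0,0.053,0],[0,0.06,0]],"twist":[[0,0,0],[0,0,0],[0,0,0],[0,0,0],[0,0,0],[0,0,0],[0,0,0],[0,0,0]]}'
python3 -m crank '{"offset":[[0,0.006,0],[0,0.014,0],[0,0.022,0],[0,0.03,0],[0,0.038,0],[0,0.046,0],[0,0.053,0],[0,0.059,0]],"twist":[[0,0,0],[0,0,0],[0,0,0],[0,0,0],[0,0,0],[0,0,0],[0,0,0],[0,0,0]]}'
python3 -m crank '{"offset":[[0,0,0],[0,0,0],[0,0,0],[0,0,0]],"twist":[[0,0,0],[0,0,0],[0,0,0],[0,0,0]]}'
python3 - <<'E'
from h import *
go(st(0,.043),.026,6.1)
p,d=snapshot('scene');cv2.imwrite('pics/s5.png',p)
cv2.imwrite('pics/c5.png',cv2.resize(p[170:290,220:380],None,fx=5,fy=5,interpolation=2))
E
```

```text
clock: 6.3
eef_pos: [0.5646, 0.0556, 0.0256]
ee_rot: [-0.053, 0.999, -0.0, -0.0]
ft_force: [-0.4, 0.1, -2.6]
width: 0.934
grasp_force: 12.0
clock: 7.1
eef_pos: [0.5584, 0.1143, 0.0256]
ee_rot: [-0.053, 0.999, 0.0, 0.0]
ft_force: [-0.0, 0.2, -3.2]
width: 0.934
grasp_force: 12.0
clock: 7.5
eef_pos: [0.5585, 0.1134, 0.0256]
ee_rot: [-0.053, 0.999, -0.0, 0.0]
ft_force: [0.6, 0.4, -2.9]
width: 0.932
grasp_force: 12.0
offset [ 0.0001 -0.0159 -0.0004] twist [-0.0001  0.     -0.0006] | st xy [0.0002 0.0589] z 0.0256 F [ 0.59  0.44 -2.88] w 0.932 g 11.99 t 7.5
```

View pics/c5.png

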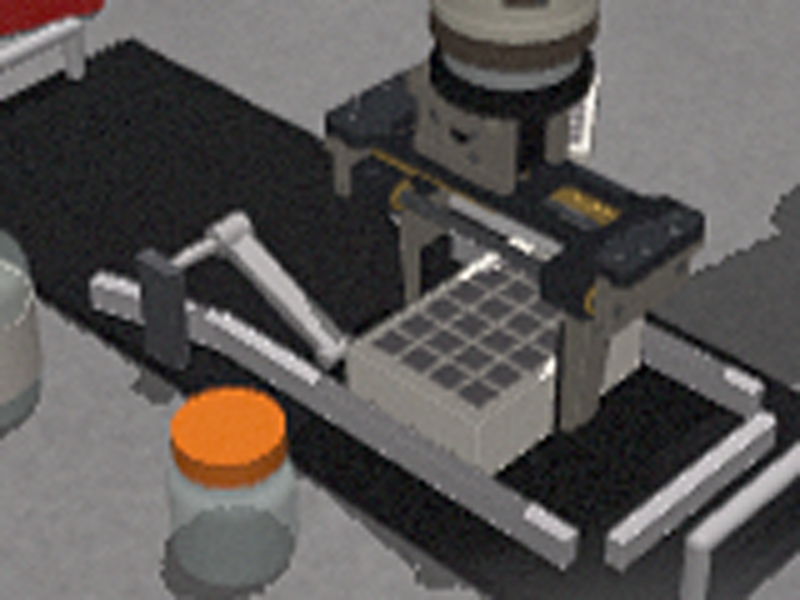

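The catch has dropped behind the plate (roller at (330,350), plate's rear edge just ahead of it). Draw back in small steps and watch for the reaction force.

```bash
python3 -m crank '{"offset":[[0,-0.003,0],[0,-0.006,0],[0,-0.009,0],[0,-0.011,0],[0,-0.012,0],[0,-0.012,0]],"twist":[[0,0,0],[0,0,0],[0,0,0],[0,0,0],[0,0,0],[0,0,0]]}'
python3 -m crank '{"offset":[[0,-0.0005,0],[0,-0.001,0],[0,-0.0015,0],[0,-0.0015,0]],"twist":[[0,0,0],[0,0,0],[0,0,0],[0,0,0]]}'
python3 -c "
from h import *
go(st(0,.043),.026,6.1)"
```

```text
clock: 8.15
eef_pos: [0.5597, 0.1015, 0.0256]
ee_rot: [-0.053, 0.999, -0.0, 0.0]
ft_force: [-0.0, -0.3, -2.2]
width: 0.93
grasp_force: 12.0
clock: 8.55
eef_pos: [0.5598, 0.1002, 0.0256]
ee_rot: [-0.053, 0.999, -0.0, -0.0]
ft_force: [-0.6, -0.2, -4.3]
width: 0.933
grasp_force: 12.0
offset [ 0.0001 -0.0027 -0.0004] twist [-0.     -0.     -0.0002] | st xy [0.0001 0.0457] z 0.0256 F [-0.59 -0.25 -4.28] w 0.933 g 11.99 t 8.55
```

```bash
python3 -m crank '{"offset":[[0,-0.0005,0],[0,-0.001,0],[0,-0.0015,0],[0,-0.0015,0]],"twist":[[0,0,0],[0,0,0],[0,0,0],[0,0,0]]}'
python3 -m crank '{"offset":[[0,-0.0005,0],[0,-0.001,0],[0,-0.001,0]],"twist":[[0,0,0],[0,0,0],[0,0,0]]}'
python3 -c "
from h import *
go(st(0,.043),.026,6.1)"
```

```text
clock: 8.95
eef_pos: [0.5601, 0.0987, 0.0256]
ee_rot: [-0.053, 0.999, -0.0, 0.0]
ft_force: [0.2, -0.2, -3.1]
width: 0.94
grasp_force: 12.0
clock: 9.25
eef_pos: [0.56, 0.0982, 0.0256]
ee_rot: [-0.053, 0.999, 0.0, -0.0]
ft_force: [-0.3, 3.2, -2.8]
width: 0.935
grasp_force: 12.0
offset [ 0.0001 -0.0007 -0.0004] twist [ 0.0008 -0.     -0.0001] | st xy [0.0001 0.0437] z 0.0256 F [-0.32  3.19 -2.82] w 0.935 g 12.0 t 9.25
```

```bash
python3 -m crank '{"offset":[[0,-0.0004,0],[0,-0.0004,0]],"twist":[[0,0,0],[0,0,0]]}'
python3 -m crank '{"offset":[[0,0,0],[0,0,0],[0,0,0],[0,0,0],[0,0,0]],"twist":[[0,0,0],[0,0,0],[0,0,0],[0,0,0],[0,0,0]]}' 1
python3 -m crank '{"offset":[[0,0,-0.003],[0,0,-0.008],[0,0,-0.015],[0,0,-0.025],[0,0,-0.04],[0,0,-0.07],[0,0,-0.11],[0,0,-0.15]],"twist":[[0,0,0],[0,0,0],[0,0,0],[0,0,0],[0,0,0],[0,0,0],[0,0,0],[0,0,0]]}'
python3 -m crank '{"offset":[[0.05,0,-0.02],[0.1,0,-0.02],[0.15,0,-0.02],[0.18,0,-0.02],[0.2,0,-0.02],[0.2,0,-0.02],[0.2,0,-0.02]],"twist":[[0,0,0],[0,0,0],[0,0,0],[0,0,0],[0,0,0],[0,0,0],[0,0,0]]}'
python3 - <<'E'
from h import *
p,d=snapshot('scene');cv2.imwrite('pics/s6.png',p)
q,d=snapshot('top');cv2.imwrite('pics/t6.png',q)
for n,i,pt in(("scene",p,None),("top",q,None)):
    g=i.max(2).astype(int);sat=g-i.min(2)
    m=camera_model(n);T=np.array(m["extrinsics"]);w=np.r_[st(0.02,.05),.053];c=m["mtx"]@(T[:3,:3].T@(w-T[:3,3]));uv=c[:2]/c[2]
    W=((g>165)&(sat<45)).astype(np.uint8)
    try:
        c,s,a=rect(ray(n,big(W,(float(uv[0]),float(uv[1]))),.053)); print(n,(c/1000-O)@Rs,s,a)
    except Exception as e: print(n,uv,e)
a=cv2.resize(p[170:290,220:380],None,fx=5,fy=4.9,interpolation=2);cv2.imwrite('pics/c6.png',a)
E
```

```text
clock: 9.45
eef_pos: [0.56, 0.0981, 0.0256]
ee_rot: [-0.053, 0.999, 0.001, -0.0]
ft_force: [-0.2, 5.6, -2.6]
width: 0.941
grasp_force: 12.0
clock: 9.95
eef_pos: [0.5603, 0.0972, 0.0257]
ee_rot: [-0.053, 0.999, -0.0, 0.0]
ft_force: [0.7, 0.3, -0.7]
width: 1.001
grasp_force: 0.0
clock: 10.75
eef_pos: [0.5599, 0.0974, 0.178]
ee_rot: [-0.053, 0.999, -0.0, 0.0]
ft_force: [0.5, -0.2, -0.5]
width: 1.001
grasp_force: 0.0
clock: 11.45
eef_pos: [0.3621, 0.0761, 0.1967]
ee_rot: [-0.053, 0.999, -0.0, 0.001]
ft_force: [-0.6, -0.2, 0.8]
width: 1.003
grasp_force: 0.0
scene [ 0.00181741 -0.01479395] (134.1551055908203, 212.92152404785156) 2.69107723236084
top [0.00317573 0.04263445] (131.3666229248047, 229.49859619140625) 6.034296035766602
```

View pics/c6.png

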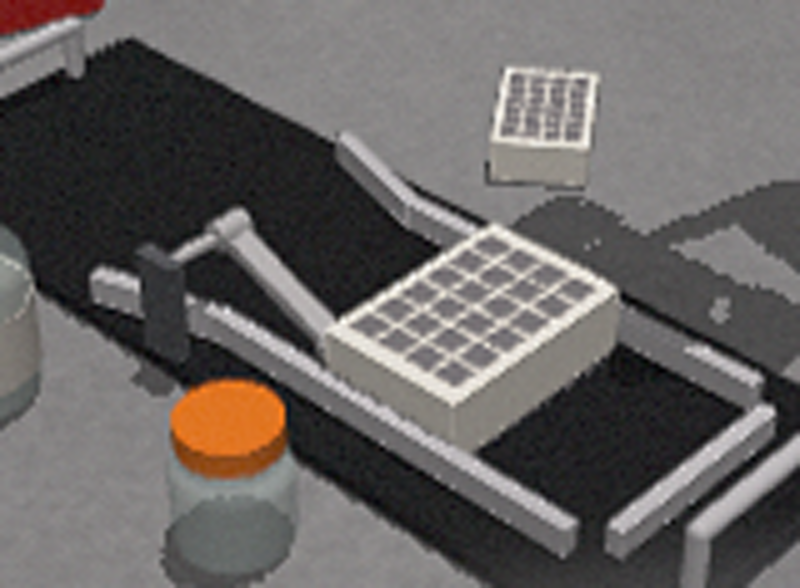

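The plate lies flat and square in the channel, its rear edge at the dropped catch (330,340), and the robot is clear. The plate masks in the last measurement merged with the rails, so I am relying on the contact force (5.6 N against the catch at y ≈ 43.5 mm).

```bash
python3 -c "
from cell import env
print(env.job_done())"
```

```text
the job is handed in; nothing more can be done
None
```

The plate went under the catch, which dropped behind it, and was drawn back until it pressed on the catch (5.6 N, about y = 43.5 mm); I released it, moved the arm clear and handed the job in at about 11.5 s, but no verdict came back.

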